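# Lock the steady-hand game and sink the wand through its guide

## Robot

A 6-joint arm with a two-finger parallel gripper is mounted at the origin on the work surface. World frame = base frame: x ahead of the robot, y to its left, z up, the work surface at z = 0. Lengths are in m, angles in rad, forces in N, time in s.
With the tool pointing down it reaches from about 0.425 to 0.95 m from the base axis. Payload 3.5 kg.
Tool frame: the origin (TCP) lies midway between the tips of the shut fingers; the grasp point (between the pads) lies 19 mm behind it; z points along the fingers, y is the line along which they close (so a half turn about z gives the same grasp; the last joint's range is limited). The gripper opens to 85 mm and grips with 20 to 120 N. Pads are 22 mm wide; open, the fingers measure 114 mm over their backs; the gripper's body (76 mm by 85 mm) begins 54 mm behind the grasp point. The pads swing forward as they close: fully open they stand 13 mm farther back than shut.
Start: joints at [1.007, 0.286, 1.577, -0, 1.279, -0.15], TCP at [0.271, 0.618, 0.231] pointing down, gripper open.
Joint ranges: [-2.77, 2.77], [-0.9, 2.22], [0.21, 2.48], [-1.53, 4.67], [0.24, 2.81], [-2.84, 2.84]. Speed limits (rad/s): [2.79, 2.79, 3.14, 3.14, 3.14, 3.14].

## Interface

Orientations are given as a 3x3 rotation matrix whose columns are the frame's x, y, z axes.
In Python, from bench import telemetry, imaging, finish_job gives the robot as it stands. The module is installed in compiled form; this text tells all that it offers.
- The arm moves only by the shell command python3 -m creep 'ROWS'. ROWS is a JSON object whose one key "commands" holds a list of rows, each a list of 3 entries, a list of its own where there are three numbers: the shift along the tool's x, y, z in units of 25 mm (1.0 is 25 mm), then the turn, a rotation vector about the tool's x, y, z in degrees, then the closure, from -1 (fully open) to 1 (shut). A call has 1 to 20 rows; each row shifts and turns the commanded pose from where the row before left it, along the tool's axes as they then stand; what a row does not reach is not made up. A row lasts 1/8 s, in which the tool goes at most 62.5 mm and 10.7 degrees, less where a joint would pass 70% of its speed; a pose out of reach is approached as far as the arm can. A call is refused whole if a number of a shift passes 1 or a number of a turn 10.7, either way. A call with a gripper value outside its range is refused whole. The fingers move at their own pace and stop on an object; the grip force is fixed at half the most. Time passes only in rows, so rows that do not move let the fingers close. It gives the time, the measured TCP pose, the force, the opening and the grip force at its end, in the units of the state.
- telemetry.get_state(): the state, without advancing time (a new reading comes with each control period).
- imaging.read_camera(name): name is "scene" or "top" or "wrist"; returns the picture (480x640x3 uint8, red, green, blue); there is no depth.
- imaging.camera_info(name): a dict with "camera_matrix" (3x3 intrinsics, pixels), "view" (4x4, takes a point from world to camera coordinates). Camera axes: x right, y up, looking along -z (the intrinsics and any distortion apply to the point x, -y, -z); pixel columns grow to the right and rows downward; lengths in m; the calibration is good to about 2 mm. A picture is of the moment at which its call begins: read the wrist's pose just before it. camera_info takes no time and is no camera call; for the wrist camera it gives the pose at the moment of the call.
- finish_job(): hands the job in; it is judged then, once.
The state is a dict: "clock": time; "q": joint angles; "qvel": joint speeds; "joint_torque": joint torques, N m; "tool_pos": TCP position; "tcp_rot": TCP orientation; "force": force on the tool from outside, world axes, zero at the start; "moment": the same for the moment, N m; "finger_gap": finger opening in m; "finger_force": force on a finger pad.
Only numpy, scipy, OpenCV 4.12 (cv2) and the standard library are available. Lean on these libraries where they do the work, as an engineer would, in place of code of your own. Each camera call takes 0.05 s, during which the arm holds its last target. There are 200 camera calls.

## Task

On the games table, first swing the brass hasp of the steady-hand game over its catch until it lies flat on the box, so that the lid is locked; then take the orange-handled wand out of its stand and lower its steel rod into the brass guide hole in the lid until the red band is level with the guide's rim, without the wand ever touching the guide or any other part of the game box. Finish while still holding the wand there in the gripper, upright, still and centred in the hole, with the hasp still shut. Leave the glasses, cup, tin and puzzle pieces on the table alone.

Things in the scene. Friction and masses are not known exactly. Their poses are not given: they have to be found in the camera images.
- game_box: Steady-hand game: heavy fixed wooden box 220 (x) x 200 (y) x 80 mm high, origin at the centre of its underside, z up, its -x side towards the robot within 0.45 rad. Top: a wooden front ledge (x -110 to -38 mm) and behind it a blue lid, already shut, that does not move. The box is hollow below the guide: inner floor at z = 10 mm.
- catch (a point): Top of the catch on the front ledge: a steel staple 14 mm wide in the box's y, 4 mm thick in x (box frame x = -74, y = 0, z = 96 mm).
- guide (a point): Centre of the mouth of the brass guide, at its rim (box frame x = 55, y = 0, z = 95 mm). The bore is vertical, 24 mm in diameter, 30 mm deep, open below into the hollow box. Brass 36 mm outside, in a black collar 68 mm outside with its top at z = 90 mm. Axes as the game box's.
- hasp (a joint): Angle (rad) of the hasp: 0 = shut, flat over the catch; it grows as the strap swings up about its hinge and back over the lid, vertical at 1.57, stop at 2.4. It starts open (1.75 to 2.2), leaning back towards the guide. Light (about 1 N at the tip), held by hinge friction: it stays where it is left, no spring.
- hasp_hinge (a point): Middle of the hasp's hinge pin, which runs along the game box's y (box frame x = -20, y = 0, z = 85 mm). Axes as the game box's: the shut strap points to the box's -x.
- hasp_tip (a point): Middle of the free end of the hasp: a brass strap 80 mm long from the hinge, 30 mm wide, 4 mm thick, with a slot 18 x 16 mm (46 to 64 mm from the hinge) through which the staple stands when it is shut. Between hinge and slot the strap is solid and can be pressed with closed fingers.
- stand: Fixed wand stand: black disc foot of 76 mm diameter, 12 mm high, with a wooden tube of 40 mm outside and 16 mm inside diameter on it, its top at 105 mm. Origin at the centre of the underside. It may be left or right of the game box.
- wand: Wand, 180 mm long, about 90 g, upright in the stand. Origin at the rod's tip (5 mm above the table at the start), z up along it. From the tip: steel rod, 8 mm diameter, to 100 mm, with a red band from 35 to 65 mm; black disc guard, 30 mm diameter, to 106 mm, resting on the stand's top; round orange handle, 24 mm diameter, to 180 mm. Lift it 100 mm or more to clear the stand.
- wand_tip (a point): Lower end of the wand's rod, on its axis.
- wand_grip (a point): Point on the axis of the wand's handle, 148 mm above the tip: a good place to grip.
- glass: Empty clear tumbler, 68 mm wide, 110 mm high, origin under its centre; stands on the other side of the game box from the stand. Bystander.
- amber_glass: Empty amber tumbler, 68 mm wide, 120 mm high, on a 6 mm black coaster at the far left. Bystander.
- dice_cup: Red dice cup, 72 mm wide, 85 mm high, at the far right. Bystander.
- score_tin: Green round tin, 60 mm wide, 45 mm high, at the right. Bystander.
- piece_blue: Loose blue puzzle piece, about 55 x 53 x 5 mm, flat, at the left. Bystander.
- piece_yellow: Loose yellow puzzle piece, about 55 x 53 x 5 mm, flat, left of the game box. Bystander.
- piece_white: Loose white puzzle piece, about 55 x 53 x 5 mm, flat, right of the game box. Bystander.
Not all that is in view belongs to the job. What is shaped like the stand but purple or turquoise is not meant.

How it is judged:
On the way, in this order (a step that is already met when the one before it is completed fails the run):
1. the hasp is swung shut over its catch, flat on the box (value of joint hasp below 0.12 rad), for 0.2 s.
2. with the hasp shut, the wand is lifted clear of its stand (value of joint hasp below 0.12 rad and height (world z) of wand_tip above 0.11 m), for 0.1 s.
3. the rod hangs centred in the guide with the red band at the rim (horizontal distance between wand_tip and guide below 0.005 m and angle between wand's own z axis and vertical below 0.1 rad and z of wand_tip in the frame of guide between -0.068 and -0.032 m and value of joint hasp below 0.12 rad), for 0.3 s.
At the end, for the whole second after the job is handed in: The gripper still holds the wand, still (under 20 mm/s) and within 0.1 rad of upright, the rod's tip within 5 mm of the guide's axis and 32 to 68 mm below its rim (red band at the rim), the wand touching neither game box nor stand, and the hasp shut (below 0.12 rad) (all of step 3 and contact force between the fingers and wand above 1 N and contact force between wand and game_box below 0.1 N and contact force between wand and stand below 0.1 N and linear speed of wand below 0.02 m/s); the arm keeps its last pose, push and grip.
It fails at once if the wand touches the guide or another part of the game box (contact force between wand and game_box above 0.2 N).
It fails at once if a tumbler, the dice cup, the score tin or a loose puzzle piece is moved more than 20 mm (distance of any of glass, amber_glass, dice_cup, score_tin, piece_blue, piece_yellow, piece_white from where it was at the start of the episode above 0.02 m).
It also fails if it takes over 64 s, if anything falls off the work surface, if the arm or the gripper's body presses on something with over 40 N, if the wrist force passes 120 N, or if a joint passes its speed limit or range.

## Working session

There is one attempt and no reset: what is moved stays moved. The work goes in short steps, Python scripts to look and compute and a shell command to move; the robot and the scene stay as the last step left them, time stands still between calls to the robot, and variables do not carry over. Pictures are saved under pics/ and viewed, at most 11 in all, crops included, and the job is handed in when it is done.

```bash
mkdir -p pics
python3 - <<'E'
from bench import telemetry, imaging
import cv2,numpy as np
s=telemetry.get_state();print(s)
for n in("scene","top"):
    im=imaging.read_camera(n);cv2.imwrite(f"pics/{n}0.png",im[...,::-1]);i=imaging.camera_info(n);print(n,{k:np.round(v,4).tolist() if not isinstance(v,str) else v for k,v in i.items()})
E
```

```text
{'clock': 0.0, 'q': array([ 1.00702907e+00,  2.87184489e-01,  1.57817220e+00, -7.81203647e-06,
        1.27861211e+00, -1.50024758e-01]), 'qvel': array([ 0.00073024,  0.00027124, -0.00032678, -0.00135616,  0.00015751,
       -0.00051309]), 'joint_torque': array([ 1.03078426e-04, -4.05983448e+01, -2.92618918e+01, -1.19427878e-04,
        5.82071269e-03,  7.63003015e-06]), 'tool_pos': array([0.27101038, 0.61748693, 0.22993723]), 'tcp_rot': array([[-9.15623299e-01,  4.02035296e-01, -1.26342532e-03],
       [ 4.02037130e-01,  9.15621153e-01, -2.01242605e-03],
       [ 3.47752645e-04, -2.35056806e-03, -9.99997177e-01]]), 'force': array([ 0.54527689, -0.30585503, -0.17176522]), 'moment': array([ 0.03350944,  0.02267755, -0.02713563]), 'finger_force': 0.0, 'finger_gap': 0.08557946292495357}
scene {'camera_matrix': [[463.9217, 0.0, 312.0126], [0.0, 463.9217, 241.324], [0.0, 0.0, 1.0]], 'view': [[-0.2232, 0.9748, -0.0013, 0.1106], [-0.5977, -0.1359, 0.7901, 0.2211], [0.77, 0.1771, 0.613, -1.535], [0.0, 0.0, 0.0, 1.0]]}
top {'camera_matrix': [[548.0743, 0.0, 324.3794], [0.0, 548.0743, 240.1471], [0.0, 0.0, 1.0]], 'view': [[-0.0089, -0.9999, -0.0121, 0.0159], [0.9959, -0.0099, 0.09, -0.5683], [-0.0901, -0.0112, 0.9959, -1.2216], [0.0, 0.0, 0.0, 1.0]]}
```

View pics/scene0.png

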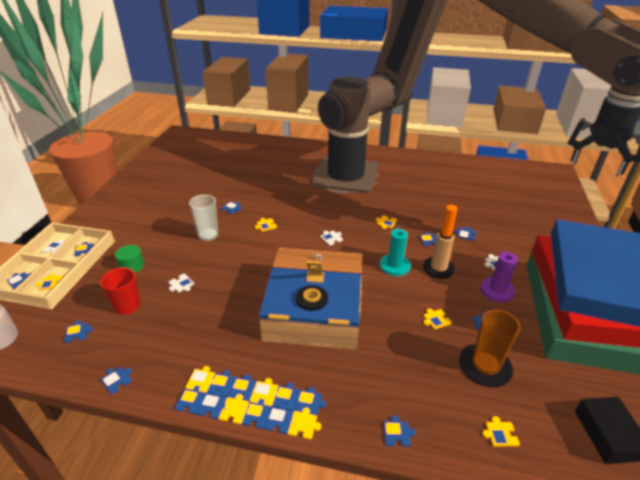

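View pics/top0.png

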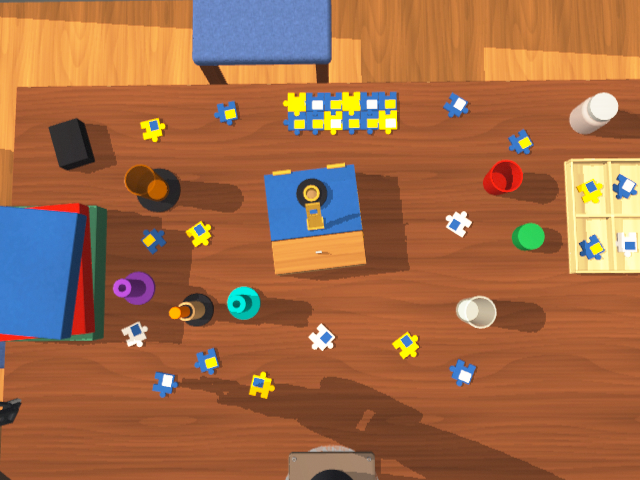

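The top view shows the box with its guide at about (312,193), the catch at (320,253), and the hasp leaning back from (316,230). Stand candidates are the wood tube with orange wand at top (190,310)/scene (440,255), turquoise at (243,302)/(398,252) and purple at (133,288)/(500,278). I choose the wooden one with the orange wand. Next is a close crop to check that and read pixels.

Run:
```python
import cv2,numpy as np
s=cv2.imread("pics/scene0.png");t=cv2.imread("pics/top0.png")
def c(im,x,y,w,h,k):return cv2.resize(im[y:y+h,x:x+w],None,fx=k,fy=k,interpolation=cv2.INTER_CUBIC)
a=np.hstack([c(s,255,240,120,110,3.3333),c(s,405,195,120,110,3.33333)])
b=np.hstack([c(t,255,155,120,70*120//100+36,3.33333)[:220*2],c(t,145,265,120,120,3.33333)])[:400]
m=np.vstack([a[:367][:,:800],b[:,:800]]);print(a.shape,b.shape)
cv2.imwrite("pics/crop1.png",a[:,:800]);cv2.imwrite("pics/crop2.png",b[:,:800])
```

```text
(367, 800, 3) (400, 800, 3)
```

View pics/crop1.png

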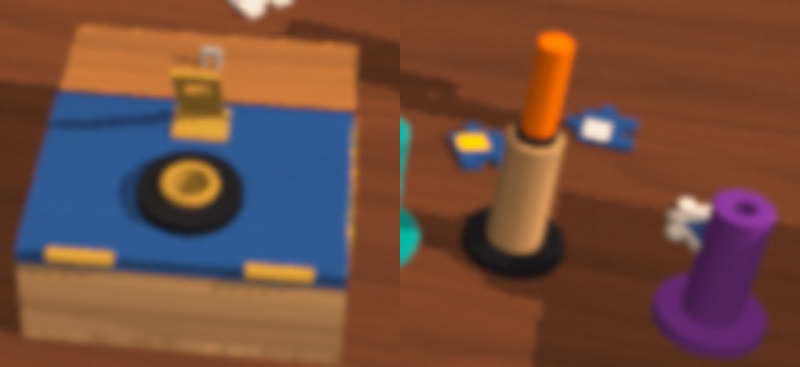

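View pics/crop2.png

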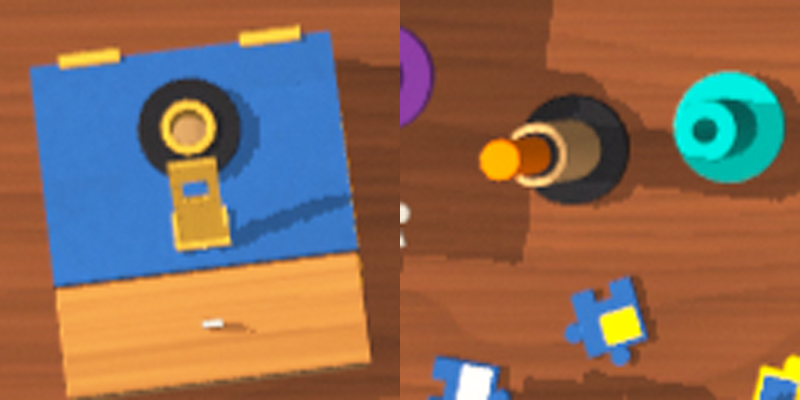

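Crops: the wand chosen has an orange handle in a wooden tube on a black foot. The hasp stands open towards the guide, and the guide and catch are clear. Next I triangulate.

```bash
cat > h.py <<'E'
import numpy as np
from bench import telemetry, imaging
from scipy.optimize import least_squares
def cam(n):
    i=imaging.camera_info(n);return np.array(i["camera_matrix"]),np.array(i["view"])
def proj(c,p):
    K,V=c;q=V[:3,:3]@p+V[:3,3];q=K@(q*[1,-1,-1]);return q[:2]/q[2]
def tri(obs):
    r=least_squares(lambda p:np.concatenate([proj(c,p)-u for c,u in obs]),[.5,0,.1]);return r.x,np.abs(r.fun).max()
def atz(c,u,z):
    return least_squares(lambda p:proj(c,np.array([*p,z]))-u,[.5,0]).x
E
python3 - <<'E'
from h import *
S=cam("scene");T=cam("top");np.set_printoptions(precision=4,suppress=True)
k=10/3
f=lambda x,y,ox,oy:np.array([(x+.5)/k-.5+ox,(y+.5)/k-.5+oy])
sb=lambda x,y:f(x,y,255,240)
sw=lambda x,y:f(x-400,y,405,195)
tb=lambda x,y:f(x,y,255,155)
tw=lambda x,y:f(x-400,y,145,265)
P={}
for n,a,b in [("guide",sb(190,184),tb(188,126)),("catch",sb(211,49),tb(213,323)),("htop",sw(556,41),tw(500,159)),("tube",sw(539,139),tw(539,155)),
 ("ledgeL",sb(358,45),tb(70,397)),("ledgeR",sb(80,27),tb(370,362)),("farR",sb(20,250),tb(330,31)),("farL",sb(348,282),tb(30,67)),
 ("hbaseL",sb(230,138),tb(176,248)),("hbaseR",sb(171,135),tb(231,243)),("htipL",sb(222,70),tb(168,163)),("htipR",sb(173,70),tb(215,159))]:
    P[n],e=tri([(S,a),(T,b)]);print(n,P[n],e)
d=P["guide"]-P["catch"];print(np.arctan2(d[1],d[0]),np.hypot(*d[:2]))
print("foot",atz(T,tw(575,149),.012))
E
```

```text
guide [0.6668 0.0382 0.0911] 0.17251499130418324
catch [0.5377 0.023  0.0932] 0.27608908516475594
htop [0.4143 0.3049 0.1843] 0.0976946408643471
tube [0.4132 0.3059 0.1   ] 1.0625606671153491
ledgeL [0.4913 0.1179 0.0769] 0.7166293894196656
ledgeR [ 0.5124 -0.0787  0.0749] 0.354599419711235
farR [ 0.7313 -0.054   0.0774] 0.9988101267996399
farL [0.7104 0.1439 0.0749] 0.3975480632466315
hbaseL [0.59   0.0478 0.0627] 0.21855810963756994
hbaseR [0.5935 0.0097 0.0608] 0.5049848138639845
htipL [0.6319 0.0493 0.1569] 0.6667533867587281
htipR [0.6347 0.0198 0.1537] 0.3616276041856281
0.11694349233826984 0.12996755102887386
foot [0.414  0.3023]
```

Everything is consistent: box origin is about (0.612, 0.032) with yaw 0.113, hasp at about 2.09 rad, and wand at (0.414, 0.304). The measured heights match the text within 4 mm. I turn the tool to the box axes, shut the fingers, and go behind the hasp.

```bash
python3 -m creep '{"commands":[[[0,0,0],[0,0,-10.1],1],[[0,0,0],[0,0,-10.1],1],[[0,0,0],[0,0,-10],1],[[-0.5,-1,0],[0,0,0],1],[[-0.5,-1,0],[0,0,0],1],[[-0.5,-1,0],[0,0,0],1],[[-0.5,-1,0],[0,0,0],1],[[-0.5,-1,0],[0,0,0],1],[[-0.5,-1,0],[0,0,0],1],[[-0.5,-1,0],[0,0,0],1],[[-0.5,-1,0],[0,0,0],1],[[-0.5,-1,0],[0,0,0],1],[[-0.5,-1,0],[0,0,0],1],[[-0.5,-1,0],[0,0,0],1],[[-0.5,-1,0],[0,0,0],1],[[-0.5,-1,0],[0,0,0],1],[[-0.5,-1,0],[0,0,0],1],[[-0.5,-1,0],[0,0,0],1],[[-0.5,-1,0],[0,0,0],1],[[-0.5,-1,0],[0,0,0],1]]}'
cat >> h.py <<'E'
O=np.array([.6118,.0319]);yaw=.113;Rb=np.array([[np.cos(yaw),-np.sin(yaw)],[np.sin(yaw),np.cos(yaw)]])
def st():
    s=telemetry.get_state();p=s["tool_pos"];b=Rb.T@(p[:2]-O)
    R=s["tcp_rot"];print("t",s["clock"],"tcp",p.round(4),"box mm",(b*1e3).round(1),"yaw y",round(np.arctan2(R[1,1],R[0,1])-np.pi/2,4),"z",R[:,2].round(4),"F",s["force"].round(2),"gap",s["finger_gap"].round(4),s["finger_force"]);return s
E
python3 -c "from h import *;st()"
```

```text
clock: 2.6
tool_pos: [0.5306, 0.2189, 0.2307]
tcp_rot: [[-0.994, -0.113, -0.001], [-0.113, 0.994, -0.0], [0.001, -0.0, -1.0]]
force: [1.0, 0.4, -0.7]
finger_gap: 0.0
finger_force: 0.0Traceback (most recent call last):
  File "<string>", line 1, in <module>
    from h import *;st()
                    ~~^^
  File "h.py", line 15, in st
    R=s["tcp_rot"];print("t",s["clock"],"tcp",p.round(4),"box mm",(b*1e3).round(1),"yaw y",round(np.arctan2(R[1,1],R[0,1])-np.pi/2,4),"z",R[:,2].round(4),"F",s["force"].round(2),"gap",s["finger_gap"].round(4),s["finger_force"]);return s
                                                                                                                                                                                        ^^^^^^^^^^^^^^^^^^^^^
AttributeError: 'float' object has no attribute 'round'
```

```bash
sed -i 's/s\["finger_gap"\].round(4)/round(s["finger_gap"],4)/' h.py; python3 -m creep '{"commands":[[[-0.525,-0.975,0],[0,0,0],1],[[-0.525,-0.975,0],[0,0,0],1],[[-0.525,-0.975,0],[0,0,0],1],[[-0.525,-0.975,0],[0,0,0],1],[[-0.525,-0.975,0],[0,0,0],1],[[-0.525,-0.975,0],[0,0,0],1],[[-0.525,-0.975,0],[0,0,0],1],[[-0.525,-0.975,0],[0,0,0],1],[[0,0,0],[0,0,0],1],[[0,0,0.8],[0,0,0],1],[[0,0,0.8],[0,0,0],1],[[0,0,0.8],[0,0,0],1],[[0,0,0.8],[0,0,0],1],[[0,0,0.8],[0,0,0],1],[[0,0,0],[0,0,0],1]]}'
python3 - <<'E'
from h import *
import cv2
st()
cv2.imwrite("pics/w1.png",imaging.read_camera("scene")[200:350,230:400][...,::-1].repeat(4,0).repeat(4,1))
E
```

```text
clock: 4.47
tool_pos: [0.6553, 0.0381, 0.1283]
tcp_rot: [[-0.994, -0.113, -0.005], [-0.113, 0.994, 0.0], [0.005, 0.001, -1.0]]
force: [1.1, -0.4, 0.4]
finger_gap: -0.0001
finger_force: 0.0
t 4.475 tcp [0.6553 0.0381 0.1283] box mm [44.   1.3] yaw y 0.1134 z [-5.e-03  5.e-04 -1.e+00] F [ 1.09 -0.35  0.36] gap -0.0001 0.0
```

View pics/w1.png

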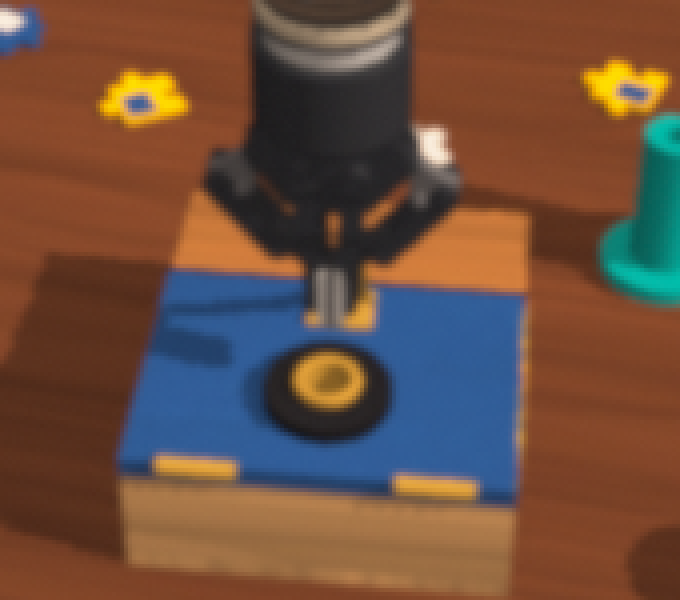

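Fingers are behind the strap, centred at about (325,300) in the crop. Now I swing it over.

```bash
python3 -m creep '{"commands":[[[0.4,0,0],[0,0,0],1],[[0.4,0,0],[0,0,0],1],[[0.4,0,0],[0,0,0],1],[[0.4,0,0],[0,0,0],1],[[0.4,0,0],[0,0,0],1],[[0.4,0,0],[0,0,0],1],[[0.4,0,0.1],[0,0,0],1],[[0.22,0,0.4],[0,0,0],1],[[0.22,0,0.4],[0,0,0],1],[[0.12,0,0.3],[0,0,0],1],[[0.1,0,0.2],[0,0,0],1],[[0,0,0],[0,0,0],1],[[0,0,0],[0,0,0],1]]}'; python3 -c "from h import *;st()"
```

```text
clock: 6.15
tool_pos: [0.5711, 0.0281, 0.0963]
tcp_rot: [[-0.994, -0.113, -0.0], [-0.113, 0.994, -0.0], [0.0, -0.0, -1.0]]
force: [-0.5, 1.1, -0.0]
finger_gap: 0.0
finger_force: 0.0
t 6.15 tcp [0.5711 0.0281 0.0963] box mm [-40.9   0.8] yaw y 0.1133 z [-0. -0. -1.] F [-0.45  1.07 -0.03] gap 0.0 0.0
```

```bash
python3 -m creep '{"commands":[[[0.1,0,0.1],[0,0,0],1],[[0.06,0,0.1],[0,0,0],1],[[0,0,0.1],[0,0,0],1],[[0,0,0.06],[0,0,0],1],[[0,0,0],[0,0,0],1],[[0,0,0],[0,0,0],1]]}'; python3 -c "from h import *;st()"
```

```text
clock: 6.9
tool_pos: [0.567, 0.0277, 0.0872]
tcp_rot: [[-0.994, -0.113, -0.0], [-0.113, 0.994, 0.0], [0.0, 0.0, -1.0]]
force: [-0.6, 0.7, -0.7]
finger_gap: -0.0001
finger_force: 0.0
t 6.9 tcp [0.567  0.0277 0.0872] box mm [-45.    0.9] yaw y 0.1133 z [-1.e-04  1.e-04 -1.e+00] F [-0.62  0.74 -0.71] gap -0.0001 0.0
```

No contact force yet, so I press a little further.

```bash
python3 -m creep '{"commands":[[[0,0,0.06],[0,0,0],1],[[0,0,0.06],[0,0,0],1],[[0,0,0],[0,0,0],1],[[0,0,0],[0,0,0],1]]}'
python3 - <<'E'
from h import *
import cv2
st()
a=imaging.read_camera("scene")[210:350,240:390][...,::-1].repeat(4,0).repeat(4,1)
cv2.imwrite("pics/w2.png",a)
E
```

```text
clock: 7.4
tool_pos: [0.5672, 0.0277, 0.0869]
tcp_rot: [[-0.994, -0.113, -0.001], [-0.113, 0.994, -0.0], [0.001, -0.0, -1.0]]
force: [-5.7, -0.3, 13.1]
finger_gap: -0.0002
finger_force: 6.2
t 7.4 tcp [0.5672 0.0277 0.0869] box mm [-44.8   0.8] yaw y 0.1137 z [-1.1e-03 -2.0e-04 -1.0e+00] F [-5.74 -0.34 13.08] gap -0.0002 6.19965118705295
```

View pics/w2.png

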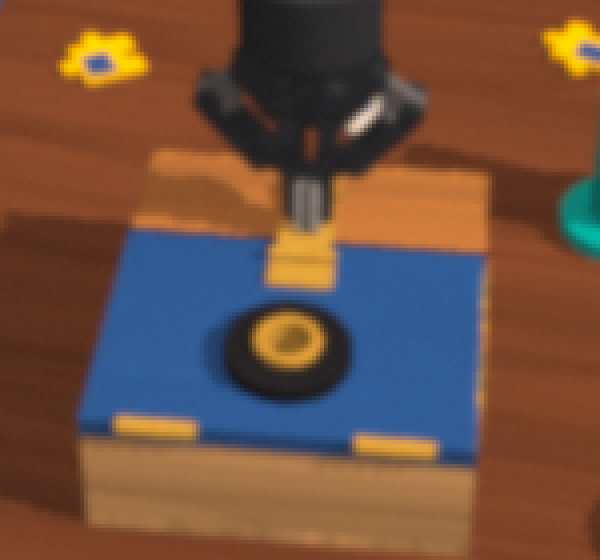

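The strap is flat: about 13 N at z 0.087 and it shows solid brass over the ledge. I lift and go above the wand with the fingers opening.

```bash
python3 -m creep '{"commands":[[[0,0,-0.5],[0,0,0],1],[[0,0,-1],[0,0,0],1],[[0,0,-1],[0,0,0],1],[[0,0,-1],[0,0,0],1],[[0,0,-1],[0,0,0],1],[[0,0,-1],[0,0,0],1],[[0,0,-1],[0,0,0],1],[[0.4,0.97,0],[0,0,0],-1],[[0.4,0.97,0],[0,0,0],-1],[[0.4,0.97,0],[0,0,0],-1],[[0.4,0.97,0],[0,0,0],-1],[[0.4,0.97,0],[0,0,0],-1],[[0.4,0.97,0],[0,0,0],-1],[[0.4,0.97,0],[0,0,0],-1],[[0.4,0.97,0],[0,0,0],-1],[[0.4,0.97,0],[0,0,0],-1],[[0.4,0.97,0],[0,0,0],-1],[[0.4,0.97,0],[0,0,0],-1],[[0.4,0.97,0],[0,0,0],-1],[[0,0,0],[0,0,0],-1]]}'
python3 - <<'E'
from h import *
import cv2
s=st();W=cam("wrist")
cv2.imwrite("pics/w3.png",imaging.read_camera("wrist")[...,::-1])
b=imaging.read_camera("top")[...,::-1];cv2.imwrite("pics/t3.png",b)
print(proj(W,np.array([.4141,.304,.185])),W[0],W[1])
np.savez("w3.npz",K=W[0],V=W[1])
c=cv2.resize(b[155:275,255:375],None,fx=4,fy=4,interpolation=cv2.INTER_CUBIC)
w=cv2.resize(cv2.imread("pics/w3.png"),(320,240))
m=np.zeros((480,800,3),np.uint8);m[:,:480]=c;m[:240,480:]=w;cv2.imwrite("pics/m3.png",m)
E
```

```text
clock: 9.95
tool_pos: [0.4142, 0.3042, 0.2469]
tcp_rot: [[-0.993, -0.116, 0.0], [-0.116, 0.993, 0.0], [-0.0, 0.0, -1.0]]
force: [0.8, -1.0, 0.5]
finger_gap: 0.0853
finger_force: 0.0
t 9.95 tcp [0.4142 0.3042 0.2469] box mm [-165.6  292.8] yaw y 0.1159 z [ 3.e-04  1.e-04 -1.e+00] F [ 0.84 -1.    0.54] gap 0.0853 0.0
[322.26195155 266.13432991] [[416.09128978   0.         321.22477736]
 [  0.         416.09128978 241.1519543 ]
 [  0.           0.           1.        ]] [[-0.11552955  0.99330288 -0.00151791 -0.25329737]
 [-0.94449995 -0.11032622 -0.30943168  0.46877162]
 [-0.30752684 -0.03431484  0.95092047 -0.25682434]
 [ 0.          0.          0.          1.        ]]
```

View pics/m3.png

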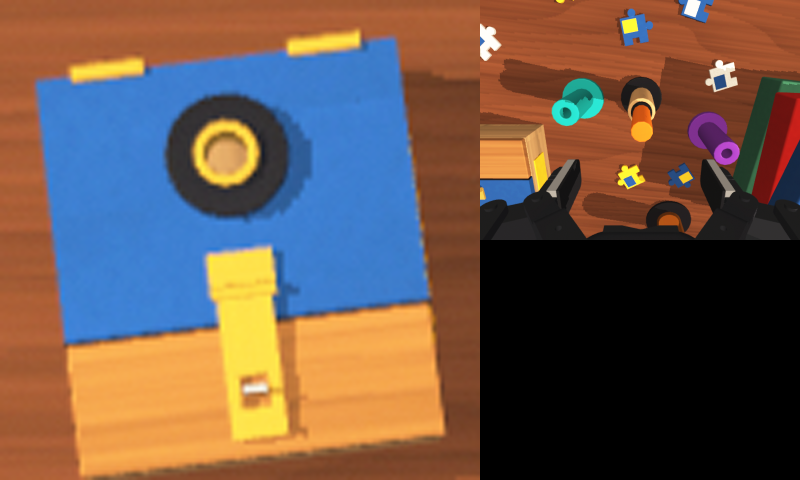

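The hasp lies flat with the staple through its slot (crop 255,387). The wrist view shows the orange handle top at (322,262), against a predicted (322,266), so it is centred within 1.5 mm between the fingers. I descend and grip.

```bash
python3 -m creep '{"commands":[[[0.05,0,0.5],[0,0,0],-1],[[0,0,0.8],[0,0,0],-1],[[0,0,0.8],[0,0,0],-1],[[0,0,0.8],[0,0,0],-1],[[0,0,0.8],[0,0,0],-1],[[0,0,0.8],[0,0,0],-1],[[0,0,0],[0,0,0],-1],[[0,0,0],[0,0,0],1],[[0,0,0],[0,0,0],1],[[0,0,0],[0,0,0],1],[[0,0,0],[0,0,0],1],[[0,0,0],[0,0,0],1],[[0,0,0],[0,0,0],1],[[0,0,0],[0,0,0],1],[[0,0,0],[0,0,0],1]]}'; python3 -c "from h import *;st()"
```

```text
clock: 11.92
tool_pos: [0.414, 0.3033, 0.1349]
tcp_rot: [[-0.994, -0.113, 0.001], [-0.113, 0.994, 0.001], [-0.001, 0.0, -1.0]]
force: [-0.3, 0.2, 4.7]
finger_gap: 0.0227
finger_force: 58.6
t 11.925 tcp [0.414  0.3033 0.1349] box mm [-166.  292.] yaw y 0.1133 z [ 8.e-04  5.e-04 -1.e+00] F [-0.27  0.24  4.66] gap 0.0227 58.593324422836304
```

```bash
python3 -m creep '{"commands":[[[0,0,-0.3],[0,0,0],1],[[0,0,-0.7],[0,0,0],1],[[0,0,-0.8],[0,0,0],1],[[0,0,-0.8],[0,0,0],1],[[0,0,-0.8],[0,0,0],1],[[0,0,-0.8],[0,0,0],1],[[0,0,-0.8],[0,0,0],1],[[0,0,-0.4],[0,0,0],1],[[0,0,-0.2],[0,0,0],1],[[0,0,0],[0,0,0],1]]}' && python3 -m creep '{"commands":[[[-0.3,-0.4,0],[0,0,0],1],[[-0.6,-0.8,0],[0,0,0],1],[[-0.6,-0.8,0],[0,0,0],1],[[-0.6,-0.8,0],[0,0,0],1],[[-0.6,-0.8,0],[0,0,0],1],[[-0.6,-0.8,0],[0,0,0],1],[[-0.6,-0.8,0],[0,0,0],1],[[-0.6,-0.8,0],[0,0,0],1],[[-0.6,-0.8,0],[0,0,0],1],[[-0.6,-0.8,0],[0,0,0],1],[[-0.6,-0.8,0],[0,0,0],1],[[-0.6,-0.8,0],[0,0,0],1],[[-0.6,-0.8,0],[0,0,0],1],[[-0.6,-0.8,0],[0,0,0],1],[[-0.5,-0.6,0],[0,0,0],1],[[-0.2,-0.25,0],[0,0,0],1],[[0,0,0],[0,0,0],1],[[0,0,0],[0,0,0],1],[[0,0,0],[0,0,0],1]]}'
python3 - <<'E'
from h import *
import cv2
s=st();p=s["tool_pos"]
ims=[]
for n,(x,y,w,h) in {"scene":(240,170,140,170),"wrist":(220,20,200,250)}.items():
    C=cam(n);im=imaging.read_camera(n)[...,::-1].copy();cv2.imwrite(f"pics/{n}5.png",im)
    print(n,"pred tip",proj(C,p-[0,0,.130]),"pred band end",proj(C,p-[0,0,.065]),"guide",proj(C,np.array([.6664,.0381,.0945])))
    np.savez(f"{n}5.npz",K=C[0],V=C[1])
    if n=="scene": ims.append(cv2.resize(im[y:y+h,x:x+w],None,fx=3,fy=3,interpolation=cv2.INTER_CUBIC))
    else: ims.append(cv2.resize(im,(380,285)))
m=np.zeros((510,800,3),np.uint8);m[:,:420]=ims[0];m[:285,420:]=ims[1];cv2.imwrite("pics/m5.png",m)
E
```

```text
clock: 13.18
tool_pos: [0.4135, 0.303, 0.2742]
tcp_rot: [[-0.994, -0.113, -0.0], [-0.113, 0.994, -0.0], [0.0, -0.0, -1.0]]
force: [-0.1, 0.6, -1.2]
finger_gap: 0.0227
finger_force: 58.7
clock: 15.55
tool_pos: [0.6648, 0.0393, 0.2745]
tcp_rot: [[-0.993, -0.114, 0.0], [-0.114, 0.993, 0.0], [-0.0, 0.0, -1.0]]
force: [0.5, -1.2, -1.4]
finger_gap: 0.0224
finger_force: 58.7
t 15.55 tcp [0.6648 0.0393 0.2745] box mm [53.5  1.3] yaw y 0.1142 z [ 1.e-04  1.e-04 -1.e+00] F [ 0.47 -1.16 -1.36] gap 0.0224 58.74868869781494
scene pred tip [312.16186579 275.04740242] pred band end [312.12546161 249.72220835] guide [311.46941205 293.54470642]
wrist pred tip [322.57969024 229.64386125] pred band end [322.76217343 264.17285819] guide [320.81487965 213.62548461]
```

View pics/m5.png

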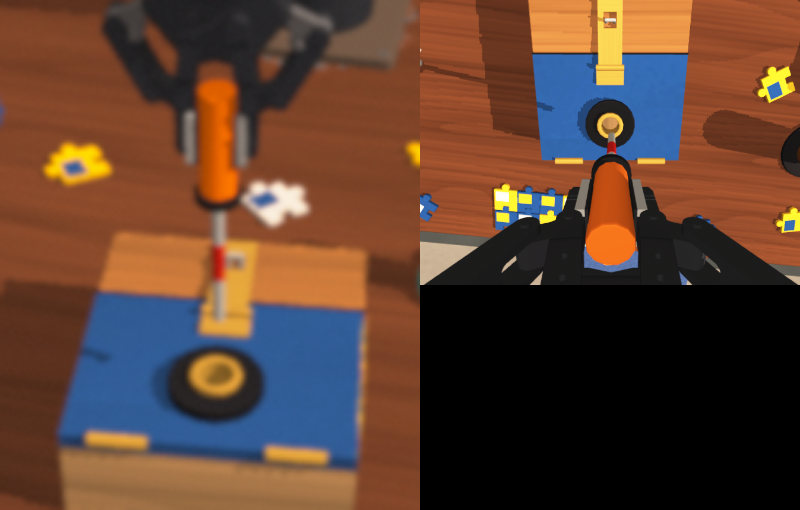

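Scene: the rod's tip is at about (312.7,275.7), predicted (312.2,275.0), and the guide at (311.3,294), predicted (311.5,293.5). The wand hangs upright. I enlarge the wrist view for the other direction.

Run:
```python
import cv2
im=cv2.imread("pics/wrist5.png")
cv2.imwrite("pics/w5c.png",cv2.resize(im[150:280,250:390],None,fx=4,fy=4,interpolation=cv2.INTER_CUBIC))
```

```text
(no output)
```

View pics/w5c.png

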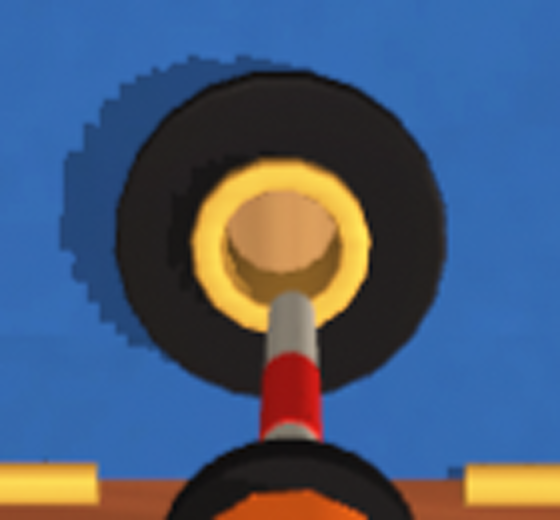

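Wrist crop: rim centre at about (319.9,210.9), tip centre at about (323,228). Relative to the model, the guide lies about 1.3 mm further to −y. I correct that, drop to just above the rim, and look again.

```bash
python3 -m creep '{"commands":[[[-0.03,-0.1,0.2],[0,0,0],1],[[0,0,0.4],[0,0,0],1],[[0,0,0.4],[0,0,0],1],[[0,0,0.3],[0,0,0],1],[[0,0,0.2],[0,0,0],1],[[0,0,0],[0,0,0],1],[[0,0,0],[0,0,0],1],[[0,0,0],[0,0,0],1]]}'
python3 - <<'E'
from h import *
import cv2
s=st();p=s["tool_pos"]
ims=[]
for n,(x,y,w,h) in {"scene":(270,230,80,100),"wrist":(270,170,100,100)}.items():
    C=cam(n);im=imaging.read_camera(n)[...,::-1].copy()
    print(n,"pred tip",proj(C,p-[0,0,.130]),"guide",proj(C,np.array([.6658,.0368,.0945])))
    ims.append(cv2.resize(im[y:y+h,x:x+w],(400,500) if n=="scene" else (400,400),interpolation=cv2.INTER_CUBIC))
m=np.zeros((500,800,3),np.uint8);m[:,:400]=ims[0];m[:400,400:]=ims[1];cv2.imwrite("pics/m6.png",m)
E
```

```text
clock: 16.65
tool_pos: [0.6665, 0.0362, 0.2374]
tcp_rot: [[-0.994, -0.113, 0.001], [-0.113, 0.994, -0.0], [-0.001, -0.0, -1.0]]
force: [0.7, -0.4, -0.3]
finger_gap: 0.0221
finger_force: 58.7
t 16.65 tcp [0.6665 0.0362 0.2374] box mm [54.8 -1.9] yaw y 0.1133 z [ 1.e-03 -1.e-04 -1.e+00] F [ 0.68 -0.4  -0.3 ] gap 0.0221 58.74832570552826
scene pred tip [310.5318505  288.86052235] guide [310.92096904 293.24775119]
wrist pred tip [322.51361796 229.65820336] guide [323.48047023 223.71377538]
```

View pics/m6.png

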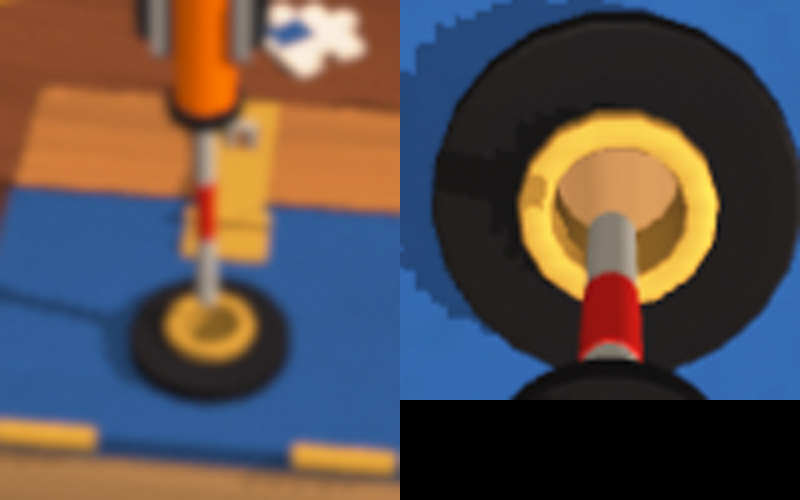

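The tip is at (311.3,289.9) in scene and (322.4,228) in wrist. The rim centre is at (311.7,294.5) and (324.4,221.4), so the tip is about 1 mm off centre. I nudge it and lower.

```bash
python3 -m creep '{"commands":[[[0.04,0.04,0],[0,0,0],1],[[0,0,0],[0,0,0],1],[[0,0,0.15],[0,0,0],1],[[0,0,0.2],[0,0,0],1],[[0,0,0.25],[0,0,0],1],[[0,0,0.25],[0,0,0],1],[[0,0,0.25],[0,0,0],1],[[0,0,0.25],[0,0,0],1],[[0,0,0.25],[0,0,0],1],[[0,0,0.25],[0,0,0],1],[[0,0,0.25],[0,0,0],1],[[0,0,0.2],[0,0,0],1],[[0,0,0.15],[0,0,0],1],[[0,0,0.05],[0,0,0],1],[[0,0,0],[0,0,0],1],[[0,0,0],[0,0,0],1],[[0,0,0],[0,0,0],1],[[0,0,0],[0,0,0],1]]}'
python3 - <<'E'
from h import *
import cv2
s=st()
ims=[]
for n,(x,y,w,h) in {"scene":(270,230,80,100),"wrist":(270,170,100,100)}.items():
    im=imaging.read_camera(n)[...,::-1].copy()
    ims.append(cv2.resize(im[y:y+h,x:x+w],(400,500) if n=="scene" else (400,400),interpolation=cv2.INTER_CUBIC))
m=np.zeros((500,800,3),np.uint8);m[:,:400]=ims[0];m[:400,400:]=ims[1];cv2.imwrite("pics/m7.png",m)
E
```

```text
clock: 19.0
tool_pos: [0.6651, 0.0371, 0.1745]
tcp_rot: [[-0.994, -0.113, 0.0], [-0.113, 0.994, -0.0], [-0.0, -0.0, -1.0]]
force: [-0.3, -0.8, -1.2]
finger_gap: 0.0226
finger_force: 58.7
t 19.0 tcp [0.6651 0.0371 0.1745] box mm [53.6 -0.9] yaw y 0.1133 z [ 3.e-04 -0.e+00 -1.e+00] F [-0.29 -0.77 -1.23] gap 0.0226 58.74859035015106
```

View pics/m7.png

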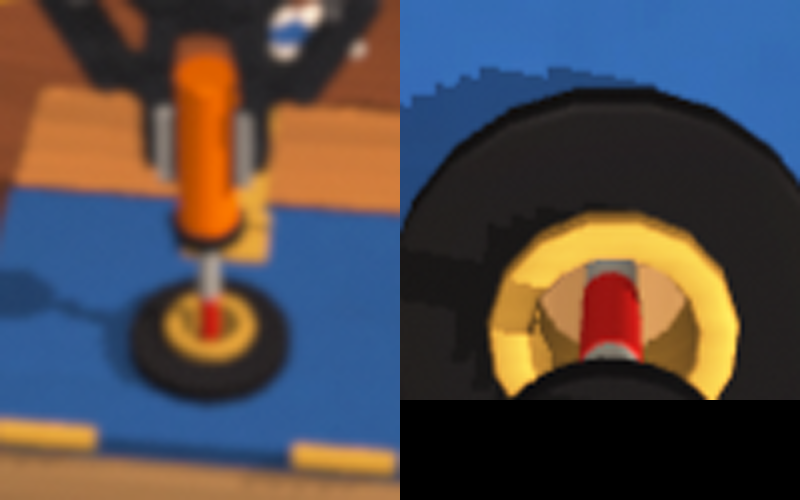

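The rod stands centred: its axis is at 612 against a rim centre of 615 in the wrist crop. The red band straddles the rim, nothing is touching, and the hasp is flat. I hand in.

```bash
python3 -c "from bench import finish_job;print(finish_job())"
```

```text
the job is handed in; nothing more can be done
None
```

The job is handed in at about 19 s with the hasp shut flat over its catch and the wand held upright, centred within about 1–2 mm by the camera views, with its red band at the guide's rim; `finish_job()` returned no verdict.

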